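Push-stick feed of a metal specimen under the guard of an inspection fixture

ROBOT

A 6-joint arm with a two-finger parallel gripper is mounted at the origin on the work surface. World frame = base frame: x ahead of the robot, y to its left, z up, the work surface at z = 0. Lengths are in mm, angles in rad, forces in N, time in s.
With the tool pointing down it reaches from about 375 to 925 mm from the base axis. Payload 5.7 kg.
Tool frame: the origin (TCP) lies at the very end of the fingers, on their centre line; the grasp point (between the pads) lies 19 mm behind it; z points along the fingers, y is the direction in which the jaws open and shut (so a half turn about z gives the same grasp; the last joint's range is limited). The gripper opens to 88 mm and grips with 3 to 60 N. Pads are 20 mm wide; open, the fingers measure 115 mm over their backs; the gripper's body (75 mm by 178 mm) begins 61 mm behind the grasp point.
Start: joints at [1.156, 0.359, 1.51, -0, 1.272, -0.115], TCP at [177.189, 573.205, 201.223] pointing down, gripper open.
Joint ranges: [-2.97, 2.97], [-1.01, 2.36], [0.21, 2.38], [-0.96, 4.11], [0.2, 2.71], [-2.98, 2.98]. Speed limits (rad/s): [2.39, 2.39, 3.14, 3.14, 3.14, 3.14].

INTERFACE

Orientations are given as a 3x3 rotation matrix whose columns are the frame's x, y, z axes.
In Python, from bench import monitor, optics, workorder gives the robot as it stands.
- The arm moves only by the shell command python3 -m handwheel 'ROWS' [OPENING] [FORCE]. ROWS is JSON, one flat list of numbers, 6 for each row, row after row: the shift along the tool's x, y, z in mm, then the turn, a rotation vector about the tool's x, y, z in rad. A call has 1 to 5 rows; each row is the pose to reach, as a shift and turn from the pose commanded when the call began, along the tool's axes at that moment; what a row does not reach only later rows make up. A row lasts 1/10 s, in which the tool goes at most 50 mm and 8.59 degrees, less where a joint would pass 70% of its speed; a pose out of reach is approached as far as the arm can. A call with a gripper value outside its range is refused whole. OPENING is the opening, from 0 (shut) to 1 (fully open), set as the call begins (- or left out, the last holds). The fingers move at their own pace and stop on an object; FORCE is the grip in N (left out, the last holds). Time passes only in rows, so rows that repeat a pose let the fingers close. It gives the time, the measured TCP pose, the force and the opening at its end, in the units of the state.
- monitor.get_obs(): the state, without advancing time (a new reading comes with each control period).
- optics.snapshot(name): name is "scene" or "top" or "wrist"; returns the picture (480x640x3 uint8, red, green, blue); there is no depth.
- optics.camera_info(name): a dict with "fx", "fy", "cx", "cy" (pixels), "world_to_cam" (4x4, takes a point from world to camera coordinates); the wrist camera has in their place "mount" (4x4, takes a point from camera to tool coordinates, whose origin is the TCP and whose axes are the flange's). Camera axes: x right, y up, looking along -z (the intrinsics and any distortion apply to the point x, -y, -z); pixel columns grow to the right and rows downward; lengths in mm; the calibration is good to about 2 mm. A picture is of the moment at which its call begins: read the wrist's pose just before it. camera_info takes no time and is no camera call.
- workorder.close_job(): hands the job in, once; it reports no verdict.
The state is a dict: "clock": time; "q": joint angles; "qd": joint speeds; "joint_torque": joint torques, N m; "position": TCP position; "tcp_rot": TCP orientation; "ft_force": force on the tool from outside, world axes, zero at the start; "torque": the same for the moment, N m; "gripper_width": finger opening in mm.
Only numpy, scipy, OpenCV 4.12 (cv2) and the standard library are available. Lean on these libraries where they do the work, as an engineer would, in place of code of your own. Each camera call takes 0.05 s, during which the arm holds its last target. There are 200 camera calls.

TASK

Pick up the wooden push stick and with its tip slide the steel specimen block along the channel, under the low guard of the feed fixture, until it is fully home; press it gently but firmly against the stop for about a second, without shoving the stop off its setting and without touching the specimen with the gripper. Then draw the stick straight out, leaving the specimen touching the stop, and lay it flat on the work surface beside the fixture, leaving the other things on the bench where they are.

Things in the scene. Friction and masses are not known exactly. Their poses are not given: they have to be found in the camera images.
- gate: Feed fixture, fixed: smooth aluminium base plate 360 x 110 x 8 mm. Origin: centre of its underside, on the work surface. x = feed direction (from the open infeed end towards and under the guard), z up. From x = -180 to 0 mm an open channel 44 mm wide, its floor 8 mm above the work surface, between fences 10 mm wide and 10 mm high above the floor.
- mouth (a point): Middle of the guard's entrance at floor height (fixture x = 0), axes as the fixture's. From here to x = 170 mm runs the guard: a tunnel 44 mm wide, 26 mm high inside, 64 mm wide outside, grey sides, clear roof with a 16 mm wide viewing slot along its middle; the front edge of the roof reaches 45 mm above the work surface.
- spring_housing (a point): Top of the round housing (22 mm) on the guard roof, 59 mm above the work surface, at fixture x = 100 mm. Under it hangs a spring shoe, 7 mm above the floor, ramp x = 80 to 92, flat 92 to 110 mm. The specimen rides in under it, lifting it 3 mm (a push of up to 15 N on the ramp); it presses down with 7 N. Then shoe and floor drag steadily, 2 to 9 N, differing between starts.
- stop: End stop under the guard: steel block 36 mm wide, 16 high, knob on a rod behind. Origin: middle of the block's front face at floor height, at fixture x = 136 to 144 mm; axes as the fixture's. The specimen meets its nose, a bar 26 x 10 mm screwed out by an unmeasured 2 to 22 mm before that face. 5 to 10 N at the stop seats it; the stop slips from 15 N and may not shift 2 mm. Push on stick = that + drag.
- specimen: Loose polished steel block 70 x 40 x 10 mm, about 0.2 kg, lying in the open channel before the guard, length along the channel. Origin: centre of its underside; x along its length, in the feed direction within a few degrees.
- stick: Loose plywood push stick, 0.12 kg, lying flat, handle up. Origin: underside, below the handle's middle; x towards the tip, z up. Blade 16 mm wide, 12 mm high, x = -90 to 130 mm. Handle for a grasp from above: block x = -32 to 32 mm, 18 mm wide, z = 12 to 58 mm; a lower step behind it to x = -60 mm, z to 28 mm.
- stick_end (a point): Underside of the blade's flat pushing end, 130 mm ahead of the stick's origin. Above it a lip (z = 12 to 17 mm) overhangs the end by 8 mm and passes over the top of the specimen. Carry the blade some 4 mm above the channel floor: a push tends to tip its end down, and a stick rubbing on the floor takes up part of the push.
- bracket: Bystander: zigzag folded dark steel bracket 74 x 50 x 35 mm. Origin: under its middle.
- lens_ring: Bystander: black ring 60 mm across, 28 mm high. Origin: centre of its underside.
- vial: Bystander: small glass jar 36 mm across, 60 mm high, white cap. Origin: centre of its underside.
- dish_lid: Bystander: white disc 76 mm across, 10 mm high. Origin: centre of its underside.
- gauge_block: Bystander: steel block 50 x 30 x 20 mm. Origin: centre of its underside.
- driver: Bystander: screwdriver with a black handle lying flat. Origin: underside, under its middle.

How it is judged:
By the outcome, as a careful person would: the job done as asked, in the order asked, and still so for the second after the job is handed in, with the robot touching nothing.
It also fails if it takes over 64 s, if anything falls off the work surface, if the arm or the gripper's body presses on something with over 40 N, if the wrist force passes 120 N, or if a joint passes its speed limit or range.

## Working session

There is one attempt and no reset: what is moved stays moved. The work goes in short steps, Python scripts to look and compute and a shell command to move; the robot and the scene stay as the last step left them, time stands still between calls to the robot, and variables do not carry over. Pictures are saved under pics/ and viewed, about 8 in all and at most 12, crops included, and the job is handed in when it is done.

```bash
mkdir -p pics; ls
python3 - <<'E'
from bench import monitor, optics
import cv2
o=monitor.get_obs()
print({k:o[k] for k in('clock','position','tcp_rot','ft_force','gripper_width')})
for n in('scene','top','wrist'):
    im=optics.snapshot(n); cv2.imwrite(f'pics/{n}0.png',im[:,:,::-1]); print(n,optics.camera_info(n))
E
```

```text
pics
{'clock': 0.0, 'position': array([176.92439827, 572.55142695, 200.41306252]), 'tcp_rot': array([[-9.55389567e-01,  2.95347661e-01, -7.30735559e-04],
       [ 2.95348500e-01,  9.55388074e-01, -1.70033998e-03],
       [ 1.95944603e-04, -1.84030873e-03, -9.99998287e-01]]), 'ft_force': array([ 0.29219504, -0.52293704,  0.02489991]), 'gripper_width': 87.36827857670288}
scene {'fx': 487.4194618847411, 'fy': 487.4194618847411, 'cx': 324.9156298810713, 'cy': 239.86888501678797, 'world_to_cam': array([[ 4.02916384e-02,  9.99072130e-01, -1.52138881e-02,
         9.33419491e+01],
       [-6.37505941e-01,  3.74285185e-02,  7.69535757e-01,
         2.93766568e+02],
       [ 7.69391161e-01, -2.13069124e-02,  6.38422475e-01,
        -1.41590296e+03],
       [ 0.00000000e+00,  0.00000000e+00,  0.00000000e+00,
         1.00000000e+00]])}
top {'fx': 498.96986480399516, 'fy': 498.96986480399516, 'cx': 323.60231376845434, 'cy': 242.59022938976338, 'world_to_cam': array([[-2.74338774e-03, -9.99932152e-01,  1.13210243e-02,
        -9.82343086e+01],
       [ 9.90767771e-01, -1.18340767e-03,  1.35564834e-01,
        -5.71094938e+02],
       [-1.35542239e-01,  1.15884129e-02,  9.90703795e-01,
        -1.06208441e+03],
       [ 0.00000000e+00,  0.00000000e+00,  0.00000000e+00,
         1.00000000e+00]])}
wrist {'fx': 425.60142873199885, 'fy': 425.60142873199885, 'cx': 318.87727637334376, 'cy': 239.3957898584441, 'mount': array([[ 5.66578829e-04,  9.67007810e-01,  2.54746099e-01,
         6.96423264e+01],
       [ 9.99999515e-01, -7.53122415e-04,  6.34736716e-04,
         2.80160619e-01],
       [ 8.05650359e-04,  2.54745616e-01, -9.67007767e-01,
        -1.83506410e+02],
       [ 0.00000000e+00,  0.00000000e+00,  0.00000000e+00,
         1.00000000e+00]])}
```

View pics/top0.png

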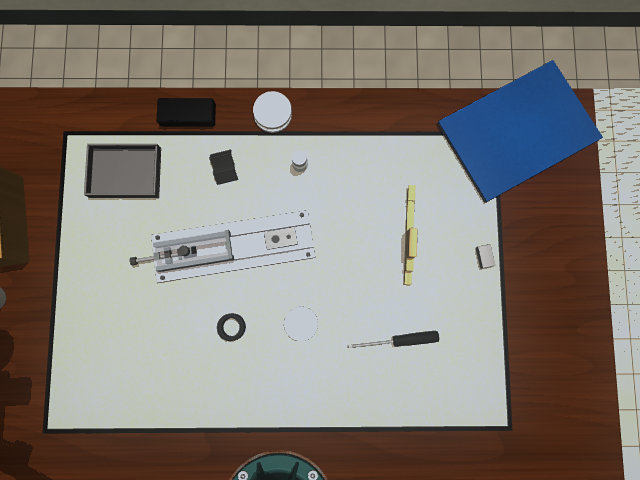

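View pics/scene0.png

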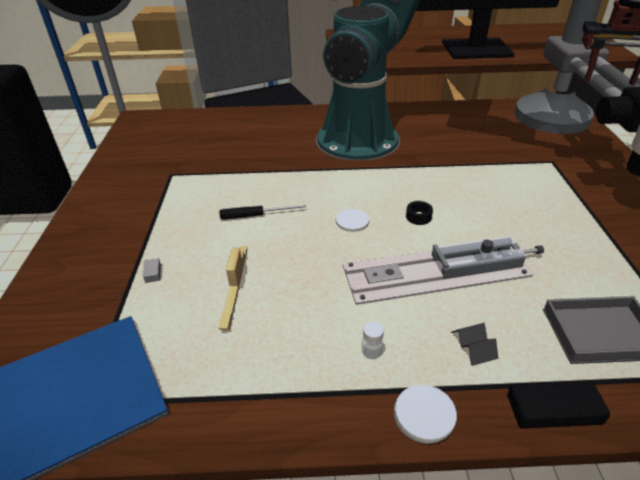

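Top view: fixture runs right to left (screws near (302,215), (308,254), (162,277), (155,237)), with the specimen at (281,238). The stick is upright in the image, with its handle at (412,243) and tip at (410,187), pointing to world +x.

```bash
cat > h.py <<'E'
import numpy as np, cv2
from bench import monitor, optics
def cam(name,obs=None):
    c=optics.camera_info(name)
    if name=='wrist':
        T=np.eye(4);T[:3,:3]=obs['tcp_rot'];T[:3,3]=obs['position'];M=T@c['mount']
    else: M=np.linalg.inv(c['world_to_cam'])
    return c,M
def ray(px,z,name='top',obs=None):
    c,M=cam(name,obs); px=np.atleast_2d(np.array(px,float))
    d=np.c_[(px[:,0]-c['cx'])/c['fx'],-(px[:,1]-c['cy'])/c['fy'],-np.ones(len(px))]@M[:3,:3].T
    o=M[:3,3]; return o+d*((z-o[2])/d[:,2])[:,None]
def proj(P,name='top',obs=None):
    c,M=cam(name,obs); W=np.linalg.inv(M); p=np.atleast_2d(P)@W[:3,:3].T+W[:3,3]
    return np.c_[c['cx']+c['fx']*p[:,0]/-p[:,2], c['cy']-c['fy']*p[:,1]/-p[:,2]]
E
python3 - <<'E'
from h import *
im=cv2.imread('pics/top0.png')
hsv=cv2.cvtColor(im,cv2.COLOR_BGR2HSV)
m=((hsv[...,0]>18)&(hsv[...,0]<35)&(hsv[...,1]>80)).astype(np.uint8); m[:, :390]=0;m[:,430:]=0
m[:170]=0;m[300:]=0
print(m.sum(),cv2.minAreaRect(cv2.findNonZero(m)))
a=cv2.resize(im[195:295,120:330],None,fx=3.6,fy=3.6,interpolation=cv2.INTER_CUBIC)
b=cv2.resize(im[180:290,390:430],None,fx=3.6,fy=3.6,interpolation=cv2.INTER_CUBIC)
c=np.zeros((400,a.shape[1],3),np.uint8); c[:a.shape[0]]=a
b=cv2.rotate(b,cv2.ROTATE_90_CLOCKWISE)
out=np.zeros((a.shape[0]+b.shape[0],a.shape[1],3),np.uint8);out[:a.shape[0]]=a;out[a.shape[0]:,:b.shape[1]]=b
cv2.imwrite('pics/c1.png',out);print(out.shape)
S=ray([(302.5,215),(308,254),(162,277.5),(155,237)],8);print(S.round(1))
E
```

```text
578 ((411.3220520019531, 234.62777709960938), (10.915005683898926, 99.15744018554688), 2.2025980949401855)
(504, 756, 3)
[[639.  -51.6   8. ]
 [549.2 -64.3   8. ]
 [496.7 262.7   8. ]
 [588.4 282.3   8. ]]
```

View pics/c1.png

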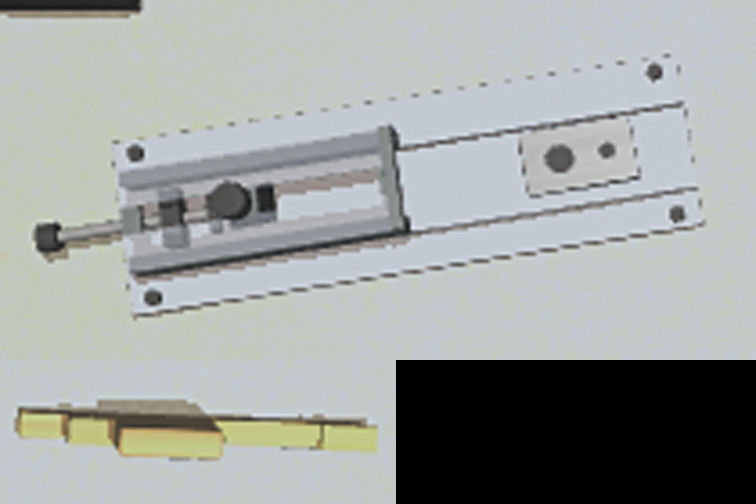

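Run:
```python
from h import *
f=lambda X,Y:(120+(X+.5)/3.6-.5,195+(Y+.5)/3.6-.5)
g=lambda X,Y:(390+(Y-360+.5)/3.6-.5,180+(395-X+.5)/3.6-.5)
S=ray([f(654,72),f(678,214),f(153,298),f(136,153)],8);print('screws',S.round(1),[np.linalg.norm(S[i]-S[i-1]).round(1) for i in range(4)])
u=((S[2]+S[3])-(S[0]+S[1]))[:2];u/=np.linalg.norm(u);c=S.mean(0)
print('fixture centre',c,'yaw',np.degrees(np.arctan2(u[1],u[0])))
C=ray([f(520,138),f(632,118),f(640,176),f(530,196)],18);print('spec',C.mean(0).round(1),[np.linalg.norm(C[i]-C[i-1]).round(1) for i in range(4)])
d=(C.mean(0)-c)[:2];print('spec in fixture',d@u,d@[-u[1],u[0]])
H=ray([g(118,430),g(222,432),g(222,459),g(114,453)],58);print('handle',H.round(1),H.mean(0).round(1),[np.linalg.norm(H[i]-H[i-1]).round(1) for i in range(4)])
B=ray([g(20,425),g(378,438)],[12]);print('blade ends',B.round(1),np.linalg.norm(B[0]-B[1]),np.degrees(np.arctan2(*(B[1]-B[0])[[1,0]])))
```

```text
screws [[639.8 -48.9   8. ]
 [549.  -64.3   8. ]
 [496.8 262.4   8. ]
 [588.1 276.8   8. ]] [np.float64(329.8), np.float64(92.1), np.float64(330.9), np.float64(92.4)]
fixture centre [568.43874648 106.52529541   8.        ] yaw 99.04195670675495
spec [583.9  -3.5  18. ] [np.float64(37.2), np.float64(71.1), np.float64(37.1), np.float64(69.6)]
spec in fixture -111.07749178576925 2.061537157446952
handle [[ 537.5 -284.2   58. ]
 [ 601.  -287.1   58. ]
 [ 600.9 -303.5   58. ]
 [ 535.1 -298.    58. ]] [ 568.6 -293.2   58. ] [np.float64(14.0), np.float64(63.5), np.float64(16.4), np.float64(66.1)]
blade ends [[ 481.2 -288.    12. ]
 [ 709.9 -302.2   12. ]] 229.1382584930552 -3.5535618892318865
```

Specimen centre is at fixture x of about -111 (fixture yaw 99°). The stick origin is about (570,-293), yaw about -3.5°. Every size measured agrees with the given ones, so I'm moving above the stick.

```bash
H="python3 -m handwheel"
$H '[-40,-29,0,0,0,0.15, -81,-59,0,0,0,0.3, -121,-88,0,0,0,0.45, -162,-117,0,0,0,0.6, -202,-147,0,0,0,0.75]' 1 | tail -c 400
$H '[-49,0,0,0,0,0.15, -98,0,0,0,0,0.3, -148,0,0,0,0,0.45, -197,0,0,0,0,0.6, -246,0,0,0,0,0.75]'| tail -c 400
$H '[-44,20,0,0,0,0.15, -89,41,0,0,0,0.3, -133,62,0,0,0,0.45, -178,82,0,0,0,0.6, -222,103,0,0,0,0.75]'| tail -c 400
$H '[-13,43,0,0,0,0.13, -26,86,0,0,0,0.26, -38,129,0,0,0,0.39, -51,171,0,0,0,0.52, -64,214,0,0,0,0.653]'| tail -c 400
$H '[0,0,0,0,0,0, 0,0,0,0,0,0]'
cat >> h.py <<'E'
def yaw(o): return np.degrees(np.arctan2(o['tcp_rot'][1,0],o['tcp_rot'][0,0]))
def plan(x,y,z,yw,o=None):
    o=o or monitor.get_obs(); r=o['tcp_rot'][:,0]; ps=np.radians(yaw(o)); c,s=np.cos(ps),np.sin(ps)
    d=np.array([x,y,z])-o['position']
    dy=(yw-yaw(o)+180)%360-180
    print('now',o['clock'],o['position'].round(1),'yaw',round(yaw(o),2),'F',o['ft_force'].round(1),'w',round(o['gripper_width'],1),
      '-> shift',np.round([c*d[0]+s*d[1],s*d[0]-c*d[1],-d[2]],1),'rz',round(-np.radians(dy),3))
E
python3 - <<'E'
from h import *
o=monitor.get_obs(); im=optics.snapshot('wrist'); cv2.imwrite('pics/w1.png',im[:,:,::-1])
import pickle; pickle.dump(o,open('o1.pkl','wb'))
print(o['clock'],o['position'],yaw(o),o['tcp_rot'].round(3))
E
```

```text
clock: 0.65
position: [326.9, 372.7, 201.7]
tcp_rot: [[-0.494, 0.869, 0.001], [0.869, 0.494, 0.001], [0.0, 0.001, -1.0]]
ft_force: [0.9, 0.2, 0.3]
gripper_width: 87.6
clock: 1.15
position: [449.5, 158.2, 201.3]
tcp_rot: [[0.233, 0.972, 0.0], [0.972, -0.233, 0.0], [0.0, 0.0, -1.0]]
ft_force: [1.5, -0.0, 0.1]
gripper_width: 87.7
clock: 1.65
position: [498.6, -81.5, 201.2]
tcp_rot: [[0.834, 0.552, -0.0], [0.552, -0.834, 0.0], [-0.0, -0.0, -1.0]]
ft_force: [1.0, 0.3, -0.6]
gripper_width: 88.2
clock: 2.15
position: [565.1, -294.5, 201.0]
tcp_rot: [[0.998, -0.067, -0.001], [-0.067, -0.998, 0.0], [-0.001, -0.0, -1.0]]
ft_force: [0.5, 0.5, 0.4]
gripper_width: 88.1
clock: 2.35
position: [564.7, -293.3, 200.5]
tcp_rot: [[0.998, -0.062, -0.001], [-0.062, -0.998, 0.001], [-0.001, -0.001, -1.0]]
ft_force: [0.0, 0.9, 0.3]
gripper_width: 87.6
2.35 [ 564.72901814 -293.32435506  200.48007563] -3.5404050596639567 [[ 0.998 -0.062 -0.001]
 [-0.062 -0.998  0.001]
 [-0.001 -0.001 -1.   ]]
```

View pics/w1.png

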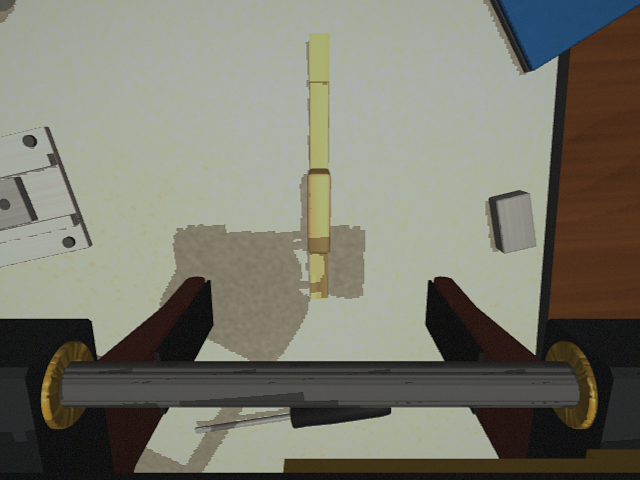

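Run:
```python
from h import *
import pickle;o=pickle.load(open('o1.pkl','rb'))
im=cv2.imread('pics/w1.png');hsv=cv2.cvtColor(im,cv2.COLOR_BGR2HSV)
for r in (40,60,100,140,180,200,230,245,280):
    x=np.where((hsv[r,295:345,1]>70)&(hsv[r,295:345,2]>110))[0]+295; print(r,x.min(),x.max(),end=' | ')
c=[im[r,319].tolist() for r in range(166,178)];print(c);print([im[r,319].tolist() for r in range(232,256,2)])
P=ray([(319,174),(319,238),(319,252),(319,169)],58,'wrist',o);print(P.round(1))
print(ray([(319,33)],17,'wrist',o).round(1), ray([(319,82)],12,'wrist',o).round(1),ray([(319,298)],12,'wrist',o).round(1))
```

```text
40 310 328 | 60 309 328 | 100 310 328 | 140 310 327 | 180 308 330 | 200 308 329 | 230 308 329 | 245 309 328 | 280 310 327 | [[113, 175, 174], [109, 172, 172], [76, 118, 124], [48, 70, 84], [47, 73, 85], [49, 76, 90], [51, 75, 91], [57, 87, 103], [88, 138, 165], [104, 161, 175], [110, 170, 175], [114, 177, 172]]
[[112, 173, 173], [110, 173, 173], [110, 173, 174], [69, 109, 132], [74, 114, 137], [75, 115, 137], [76, 115, 137], [73, 114, 136], [74, 114, 136], [74, 115, 137], [62, 94, 113], [90, 141, 154]]
[[ 599.2 -295.3   58. ]
 [ 548.9 -292.3   58. ]
 [ 537.4 -291.6   58. ]
 [ 603.  -295.6   58. ]]
[[ 705.3 -301.8   17. ]] [[ 669.4 -299.6   12. ]] [[ 478.8 -288.    12. ]]
```

```bash
H="python3 -m handwheel"
$H '[1,0,45,0,0,0, 2,0,90,0,0,0, 4,0,135,0,0,0, 4,0,170,0,0,0, 4,0,187,0,0,0]'|head -2
$H '[0,0,0,0,0,0, 0,0,0,0,0,0]' |head -2
$H '[0,0,0,0,0,0, 0,0,0,0,0,0, 0,0,0,0,0,0, 0,0,0,0,0,0, 0,0,0,0,0,0]' 0 60
$H '[0,0,0,0,0,0, 0,0,0,0,0,0]' 0 60
python3 - <<'E'
from h import *
plan(569,-293.4,80,-3.5)
E
```

```text
clock: 2.9
position: [566.4, -289.4, 11.0]
clock: 3.1
position: [569.1, -291.8, 14.9]
clock: 3.6
position: [569.3, -293.2, 14.7]
tcp_rot: [[0.998, -0.061, 0.0], [-0.061, -0.998, -0.0], [0.0, 0.0, -1.0]]
ft_force: [-0.4, 0.3, 0.0]
gripper_width: 51.2
clock: 3.8
position: [569.1, -293.1, 14.2]
tcp_rot: [[0.998, -0.061, -0.0], [-0.061, -0.998, -0.0], [-0.0, 0.0, -1.0]]
ft_force: [-0.1, -0.4, 0.2]
gripper_width: 35.3
now 3.8 [ 569.1 -293.1   14.2] yaw -3.51 F [-0.1 -0.4  0.2] w 35.3 -> shift [ -0.    0.3 -65.8] rz -0.0
```

```bash
H="python3 -m handwheel"
$H '[0,0,0,0,0,0, 0,0,0,0,0,0, 0,0,0,0,0,0, 0,0,0,0,0,0]' 0 60 |tail -1
$H '[0,0,0,0,0,0, 0,0,-10,0,0,0, 0,0,-30,0,0,0, 0,0,-60,0,0,0, 0,0,-86,0,0,0]'
$H '[0,0,0,0,0,-0.1, 0,0,0,0,0,-0.22, 0,0,0,0,0,-0.35, 0,0,0,0,0,-0.48, 0,0,0,0,0,-0.6]' |tail -1
$H '[0,0,0,0,0,-0.12, 0,0,0,0,0,-0.24, 0,0,0,0,0,-0.36, 0,0,0,0,0,-0.48, 0,0,0,0,0,-0.6]' |tail -1
$H '[0,0,0,0,0,-0.12, 0,0,0,0,0,-0.24, 0,0,0,0,0,-0.36, 0,0,0,0,0,-0.48, 0,0,0,0,0,-0.589]' |tail -1
$H '[15,9,0,0,0,0, 40,24,0,0,0,0, 70,42,0,0,0,0, 95,56,0,0,0,0, 104,62,0,0,0,0]' |tail -1
$H '[0,0,0,0,0,0, 0,0,0,0,0,0, 0,0,0,0,0,0]'
python3 - <<'E'
from h import *
import pickle
o=monitor.get_obs(); im=optics.snapshot('wrist'); cv2.imwrite('pics/w2.png',im[:,:,::-1])
pickle.dump(o,open('o2.pkl','wb'))
plan(614,-180,100,99.04,o)
E
```

```text
gripper_width: 17.6
clock: 4.7
position: [569.1, -293.0, 101.9]
tcp_rot: [[0.998, -0.061, -0.0], [-0.061, -0.998, -0.0], [-0.0, 0.0, -1.0]]
ft_force: [-0.3, -0.3, -1.6]
gripper_width: 17.2
gripper_width: 17.7
gripper_width: 18.2
gripper_width: 17.9
gripper_width: 17.6
clock: 7.0
position: [613.8, -181.7, 100.3]
tcp_rot: [[-0.155, 0.988, -0.0], [0.988, 0.155, -0.001], [-0.001, -0.0, -1.0]]
ft_force: [-0.3, -0.1, -0.7]
gripper_width: 17.4
now 7.0 [ 613.8 -181.7  100.3] yaw 98.91 F [-0.3 -0.1 -0.7] w 17.4 -> shift [1.7 0.5 0.3] rz -0.002
```

View pics/w2.png

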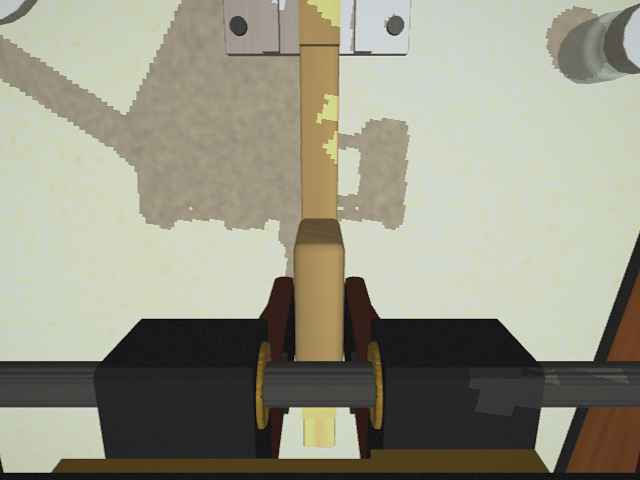

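Run:
```python
from h import *
import pickle;o=pickle.load(open('o2.pkl','rb'))
S=ray([(238,26),(395,26),(226,54),(409,52.5)],8,'wrist',o);print(S.round(1),np.linalg.norm(S[0]-S[1]),np.linalg.norm(S[2]-S[3]))
u=np.array([np.cos(np.radians(99.04)),np.sin(np.radians(99.04))]);n=np.array([-u[1],u[0]]);c=np.array([568.44,106.53])
print('fixture coords',[( (p[:2]-c)@u, (p[:2]-c)@n) for p in S])
d=(S[1]-S[0])[:2];print('yaw from screws',np.degrees(np.arctan2(d[1],d[0]))+90, )
d=(S[3]-S[2])[:2];print(np.degrees(np.arctan2(d[1],d[0]))+90)
zb=o['position'][2]-14.3
B=ray([(300,45),(338.5,45),(302,215),(338,215),(303,446),(335,446)],zb+12,'wrist',o);
print([( (p[:2]-c)@u, (p[:2]-c)@n) for p in B]); 
print('tcp',(o['position'][:2]-c)@u,(o['position'][:2]-c)@n)
```

```text
[[546.5 -63.3   8. ]
 [638.2 -48.9   8. ]
 [541.  -79.7   8. ]
 [649.5 -61.8   8. ]] 92.91309201650888 109.94973175250799
fixture coords [(np.float64(-164.25946131572104), np.float64(48.39439213237828)), (np.float64(-164.4279598965851), np.float64(-44.5185470972925)), (np.float64(-179.61617346059694), np.float64(56.38256746685254)), (np.float64(-178.97467085074524), np.float64(-53.56529284361469))]
yaw from screws 98.93609362233279
99.3742945912024
[(np.float64(-190.11560976382685), np.float64(8.08804403193383)), (np.float64(-190.14320299792365), np.float64(-7.419896826461156)), (np.float64(-259.8979872544209), np.float64(8.104422049164485)), (np.float64(-259.92100849704775), np.float64(-7.908126958723776)), (np.float64(-381.8834034082635), np.float64(9.023204116412215)), (np.float64(-381.89734183010205), np.float64(-7.559171060214526))]
tcp -291.8031108147811 0.5326249246501484
```

```bash
H="python3 -m handwheel"
cat > g.py <<'E'
import sys
from h import *
o=monitor.get_obs(); u=np.array([-.157,.9876]); d=o['position'][:2]-[568.44,106.53]; f=o['ft_force']; t=o['torque']
P=-f[:2]@u
print(f"t={o['clock']:.2f} end_x={d@u+130:.1f} lat={d@[-.9876,-.157]:.1f} z={o['position'][2]:.1f} push={P:.1f} lat={f[:2]@[-.9876,-.157]:.1f} fz={f[2]:.1f} w={o['gripper_width']:.1f}")
sys.exit(P>float(sys.argv[1]))
E
$H '[-3,-0.5,15,0,0,0, -3,-0.5,35,0,0,0, -3,-0.5,55,0,0,0, -3,-0.5,69,0,0,0, -3,-0.5,74,0,0,0]' >/dev/null
$H '[0,0,0,0,0,0, 0,0,0,0,0,0]' >/dev/null; python3 g.py 5
python3 - <<'E'
from h import *
im=optics.snapshot('top'); cv2.imwrite('pics/t2.png',cv2.resize(im[185:300,120:400,::-1],None,fx=2.8,fy=2.8,interpolation=cv2.INTER_CUBIC))
im=optics.snapshot('scene'); cv2.imwrite('pics/s2.png',im[:,:,::-1])
E
```

```text
t=7.75 end_x=-164.3 lat=0.1 z=26.7 push=-0.6 lat=-0.7 fz=-1.2 w=17.5False
```

View pics/s2.png

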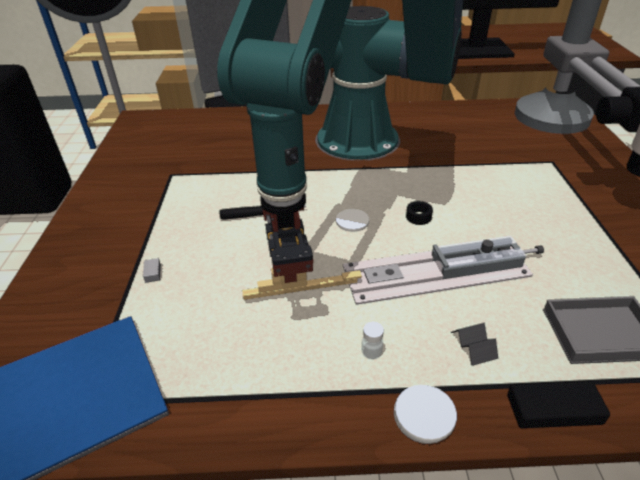

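The scene view shows the stick level in the channel, its tip (358,277) just behind the specimen (383,272). Starting the push.

```bash
H="python3 -m handwheel"
$H '[3,0,0,0,0,0, 6,0,0,0,0,0, 9,0,0,0,0,0, 12,0,0,0,0,0, 15,0,0,0,0,0]' >/dev/null; python3 g.py 8 &&
$H '[3,0,0,0,0,0, 6,0,0,0,0,0, 9,0,0,0,0,0, 12,0,0,0,0,0, 15,0,0,0,0,0]' >/dev/null; python3 g.py 8 &&
$H '[6,0,0,0,0,0, 12,0,0,0,0,0, 18,0,0,0,0,0, 24,0,0,0,0,0, 30,0,0,0,0,0]' >/dev/null; python3 g.py 8 &&
$H '[6,0,0,0,0,0, 12,0,0,0,0,0, 18,0,0,0,0,0, 24,0,0,0,0,0, 30,0,0,0,0,0]' >/dev/null; python3 g.py 8
python3 - <<'E'
from h import *
im=optics.snapshot('wrist'); cv2.imwrite('pics/w3.png',im[:,:,::-1])
import pickle; pickle.dump(monitor.get_obs(),open('o3.pkl','wb'))
E
```

```text
t=8.35 end_x=-148.4 lat=0.5 z=26.3 push=-0.4 lat=-0.9 fz=-1.6 w=17.7
t=8.35 end_x=-148.4 lat=0.5 z=26.3 push=-0.4 lat=-0.9 fz=-1.6 w=17.7
t=8.35 end_x=-148.4 lat=0.5 z=26.3 push=-0.4 lat=-0.9 fz=-1.6 w=17.7
t=8.35 end_x=-148.4 lat=0.5 z=26.3 push=-0.4 lat=-0.9 fz=-1.6 w=17.7False
False
False
False
```

View pics/w3.png

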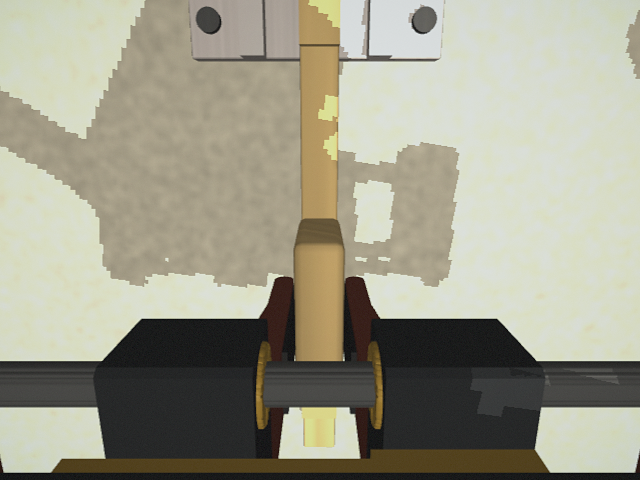

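Wrist view: stick centred in the channel (blade cols 301–338, channel edges about 265 and 369). The chain stopped early because of an exit-code slip in my guard; fixing that and going on.

```bash
H="python3 -m handwheel"; sed -i 's/sys.exit(P>float(sys.argv\[1\]))/sys.exit(int(P>float(sys.argv[1])))/' g.py
$H '[3,0,0,0,0,0, 6,0,0,0,0,0, 9,0,0,0,0,0, 12,0,0,0,0,0, 15,0,0,0,0,0]' >/dev/null; python3 g.py 8 &&
$H '[6,0,0,0,0,0, 12,0,0,0,0,0, 18,0,0,0,0,0, 24,0,0,0,0,0, 30,0,0,0,0,0]' >/dev/null && python3 g.py 8 &&
$H '[6,0,0,0,0,0, 12,0,0,0,0,0, 18,0,0,0,0,0, 24,0,0,0,0,0, 30,0,0,0,0,0]' >/dev/null && python3 g.py 8 &&
$H '[5,0,0,0,0,0, 10,0,0,0,0,0, 15,0,0,0,0,0, 20,0,0,0,0,0, 25,0,0,0,0,0]' >/dev/null && python3 g.py 8
python3 - <<'E'
from h import *
im=optics.snapshot('top'); cv2.imwrite('pics/t3.png',cv2.resize(im[190:290,120:340,::-1],None,fx=3.6,fy=3.6,interpolation=cv2.INTER_CUBIC))
E
```

```text
t=8.90 end_x=-133.6 lat=0.4 z=26.3 push=0.9 lat=-1.1 fz=-1.2 w=17.7
t=9.40 end_x=-103.1 lat=0.5 z=26.3 push=0.6 lat=-1.0 fz=-1.7 w=17.2
t=9.90 end_x=-73.3 lat=0.4 z=26.3 push=1.3 lat=0.2 fz=-0.9 w=17.7
t=10.40 end_x=-48.4 lat=0.4 z=26.3 push=1.3 lat=-0.8 fz=-1.1 w=17.8
```

View pics/t3.png

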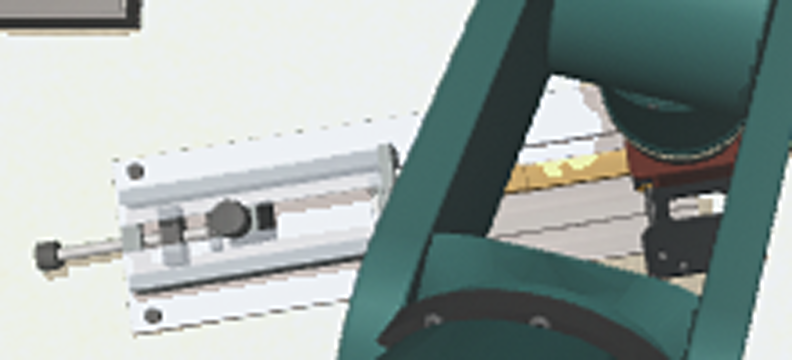

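```bash
python3 - <<'E'
from h import *
im=cv2.imread('pics/t3.png')
u=np.array([-.157,.9876]);c=np.array([568.44,106.53])
f=lambda X,Y:(120+(X+.5)/3.6-.5,190+(Y+.5)/3.6-.5)
for p,z in [((224,243),18),((210,243),18),((190,243),24),((229,220),59),((274,217),20),((390,185),45)]:
    print(p,((ray([f(*p)],z)[0][:2]-c)@u).round(1))
E
python3 - <<'E'
import cv2
a=cv2.imread('pics/t3.png')[160:300,110:310];cv2.imwrite('pics/t3b.png',cv2.resize(a,None,fx=3.5,fy=3.5,interpolation=cv2.INTER_CUBIC))
E
```

```text
(224, 243) 113.6
(210, 243) 122.2
(190, 243) 132.8
(229, 220) 98.6
(274, 217) 80.6
(390, 185) 3.0
```

View pics/t3b.png

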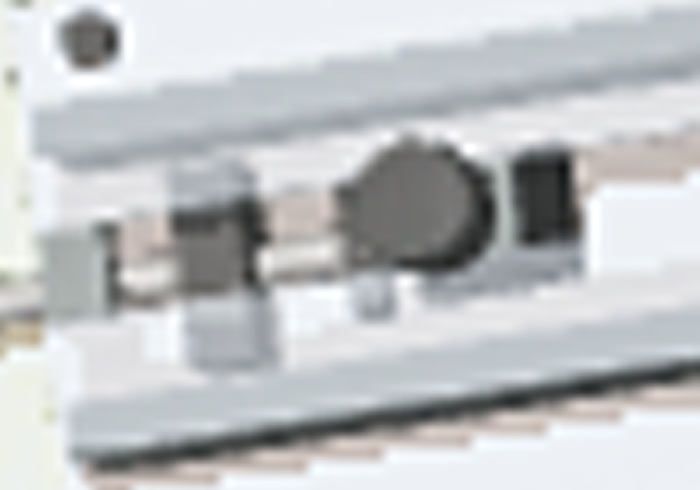

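The nose bar shows clearly as a light bar at zoom x 355–395: its front is at fixture x of about 114–116, so the stick end should finish near 45. Continuing to the ramp, then slowly.

```bash
H="python3 -m handwheel"
$H '[5,0,0,0,0,0, 10,0,0,0,0,0, 15,0,0,0,0,0, 20,0,0,0,0,0, 25,0,0,0,0,0]' >/dev/null && python3 g.py 8 &&
$H '[5,0,0,0,0,0, 10,0,0,0,0,0, 15,0,0,0,0,0, 20,0,0,0,0,0, 25,0,0,0,0,0]' >/dev/null && python3 g.py 8 &&
$H '[2,0,0,0,0,0, 4,0,0,0,0,0, 6,0,0,0,0,0, 8,0,0,0,0,0]' >/dev/null && python3 g.py 20 &&
$H '[2,0,0,0,0,0, 4,0,0,0,0,0]' >/dev/null && python3 g.py 22 &&
$H '[2,0,0,0,0,0, 4,0,0,0,0,0]' >/dev/null && python3 g.py 22 &&
$H '[2,0,0,0,0,0, 4,0,0,0,0,0]' >/dev/null && python3 g.py 22
```

```text
t=10.95 end_x=-23.3 lat=0.4 z=26.3 push=0.8 lat=-1.0 fz=-0.8 w=17.8
t=11.45 end_x=1.6 lat=0.4 z=26.2 push=0.9 lat=-0.6 fz=-1.4 w=17.8
t=11.85 end_x=9.2 lat=0.4 z=26.3 push=0.9 lat=0.4 fz=-1.5 w=17.7
t=12.05 end_x=13.3 lat=0.4 z=26.3 push=0.1 lat=-0.3 fz=-0.9 w=17.6
t=12.25 end_x=17.3 lat=0.4 z=26.3 push=0.7 lat=-0.0 fz=-0.9 w=17.9
t=12.45 end_x=19.4 lat=-0.5 z=26.8 push=10.2 lat=0.9 fz=2.3 w=18.0
```

```bash
H="python3 -m handwheel"
for_noop=1
$H '[1,0,0,0,0,0, 2,0,0,0,0,0]' >/dev/null && python3 g.py 24 &&
$H '[1,0,0,0,0,0, 2,0,0,0,0,0]' >/dev/null && python3 g.py 24 &&
$H '[1,0,0,0,0,0, 2,0,0,0,0,0]' >/dev/null && python3 g.py 24 &&
$H '[1,0,0,0,0,0, 2,0,0,0,0,0]' >/dev/null && python3 g.py 24 &&
$H '[1,0,0,0,0,0, 2,0,0,0,0,0]' >/dev/null && python3 g.py 14 &&
$H '[1,0,0,0,0,0, 2,0,0,0,0,0]' >/dev/null && python3 g.py 12 &&
$H '[1,0,0,0,0,0, 2,0,0,0,0,0]' >/dev/null && python3 g.py 12
```

```text
t=12.65 end_x=20.5 lat=-0.9 z=27.1 push=11.2 lat=0.6 fz=2.1 w=17.6
t=12.85 end_x=22.1 lat=-1.2 z=27.2 push=11.2 lat=1.0 fz=0.9 w=17.6
t=13.05 end_x=23.7 lat=-1.4 z=27.3 push=14.3 lat=0.3 fz=3.3 w=17.6
t=13.25 end_x=27.5 lat=-0.6 z=26.8 push=6.1 lat=0.7 fz=0.6 w=17.7
t=13.45 end_x=29.6 lat=-0.6 z=26.8 push=5.3 lat=-0.2 fz=-0.2 w=17.4
t=13.65 end_x=31.6 lat=-0.6 z=26.8 push=6.4 lat=-0.0 fz=-0.4 w=17.8
t=13.85 end_x=33.6 lat=-0.6 z=26.8 push=6.5 lat=0.1 fz=0.6 w=17.8
```

```bash
H="python3 -m handwheel"
$H '[1,0,0,0,0,0, 2,0,0,0,0,0]' >/dev/null && python3 g.py 9 &&
$H '[1,0,0,0,0,0, 2,0,0,0,0,0]' >/dev/null && python3 g.py 9 &&
$H '[1,0,0,0,0,0, 2,0,0,0,0,0]' >/dev/null && python3 g.py 9 &&
$H '[0.5,0,0,0,0,0, 1,0,0,0,0,0]' >/dev/null && python3 g.py 9 &&
$H '[0.5,0,0,0,0,0, 1,0,0,0,0,0]' >/dev/null && python3 g.py 9 &&
$H '[0.5,0,0,0,0,0, 1,0,0,0,0,0]' >/dev/null && python3 g.py 9 &&
$H '[0.5,0,0,0,0,0, 1,0,0,0,0,0]' >/dev/null && python3 g.py 9 &&
$H '[0.5,0,0,0,0,0, 1,0,0,0,0,0]' >/dev/null && python3 g.py 9 &&
$H '[0.5,0,0,0,0,0, 1,0,0,0,0,0]' >/dev/null && python3 g.py 9 &&
$H '[0.5,0,0,0,0,0, 1,0,0,0,0,0]' >/dev/null && python3 g.py 9
```

```text
t=14.05 end_x=35.6 lat=-0.5 z=26.7 push=5.8 lat=-0.9 fz=-0.7 w=17.7
t=14.25 end_x=37.6 lat=-0.6 z=26.8 push=6.6 lat=0.1 fz=1.3 w=17.6
t=14.45 end_x=39.6 lat=-0.6 z=26.7 push=6.7 lat=0.0 fz=0.4 w=17.7
t=14.65 end_x=40.6 lat=-0.6 z=26.7 push=6.7 lat=0.7 fz=-1.2 w=17.7
t=14.85 end_x=41.6 lat=-0.6 z=26.8 push=6.8 lat=0.0 fz=0.5 w=18.1
t=15.05 end_x=42.6 lat=-0.6 z=26.8 push=6.5 lat=0.0 fz=1.6 w=17.6
t=15.25 end_x=43.6 lat=-0.5 z=26.7 push=5.8 lat=-0.9 fz=0.1 w=18.1
t=15.45 end_x=44.6 lat=-0.5 z=26.7 push=5.8 lat=0.4 fz=0.8 w=17.9
t=15.65 end_x=45.6 lat=-0.6 z=26.7 push=6.4 lat=0.2 fz=0.1 w=17.7
t=15.85 end_x=46.6 lat=-0.5 z=26.7 push=7.1 lat=0.7 fz=0.8 w=17.5
```

```bash
H="python3 -m handwheel"
$H '[0.5,0,0,0,0,0, 1,0,0,0,0,0]' >/dev/null && python3 g.py 9 &&
$H '[0.5,0,0,0,0,0, 1,0,0,0,0,0]' >/dev/null && python3 g.py 9 &&
$H '[0.5,0,0,0,0,0, 1,0,0,0,0,0]' >/dev/null && python3 g.py 9 &&
$H '[0.5,0,0,0,0,0, 1,0,0,0,0,0]' >/dev/null && python3 g.py 9 &&
$H '[0.5,0,0,0,0,0, 1,0,0,0,0,0]' >/dev/null && python3 g.py 9
```

```text
t=16.05 end_x=47.6 lat=-0.5 z=26.7 push=6.9 lat=-0.3 fz=0.2 w=17.9
t=16.25 end_x=48.0 lat=-0.8 z=26.9 push=9.9 lat=0.2 fz=2.1 w=18.0
```

```bash
H="python3 -m handwheel"
$H '[0.4,0,0,0,0,0]' >/dev/null && python3 g.py 14 &&
$H '[0.4,0,0,0,0,0, 0.4,0,0,0,0,0]' >/dev/null && python3 g.py 14
```

```text
t=16.35 end_x=48.0 lat=-0.8 z=27.0 push=11.4 lat=0.6 fz=2.2 w=17.8
t=16.55 end_x=48.1 lat=-0.9 z=27.1 push=11.9 lat=1.5 fz=2.2 w=17.2
```

```bash
H="python3 -m handwheel"
$H '[0.3,0,0,0,0,0, 0.6,0,0,0,0,0]' >/dev/null; python3 g.py 17 &&
$H '[0,0,0,0,0,0, 0,0,0,0,0,0, 0,0,0,0,0,0]' >/dev/null; python3 g.py 17 &&
$H '[0,0,0,0,0,0, 0,0,0,0,0,0, 0,0,0,0,0,0, 0,0,0,0,0,0, 0,0,0,0,0,0]' >/dev/null; python3 g.py 17 &&
$H '[0,0,0,0,0,0, 0,0,0,0,0,0, 0,0,0,0,0,0, 0,0,0,0,0,0, 0,0,0,0,0,0]' >/dev/null; python3 g.py 17
```

```text
t=16.75 end_x=48.1 lat=-1.0 z=27.2 push=14.1 lat=1.6 fz=3.0 w=17.5
t=17.05 end_x=48.1 lat=-1.0 z=27.2 push=12.5 lat=1.0 fz=2.4 w=17.4
t=17.55 end_x=48.1 lat=-1.0 z=27.2 push=13.6 lat=2.5 fz=2.5 w=17.6
t=18.05 end_x=48.1 lat=-1.0 z=27.2 push=13.9 lat=-0.0 fz=2.2 w=17.5
```

Contact with the stop at end_x of about 48. I held 12.5–14 N of push for 1.3 s, which is about 7 N at the stop after 6.4 N of drag, with no creep. Drawing out straight.

```bash
H="python3 -m handwheel"
$H '[-1,0,0,0,0,0, -2,0,0,0,0,0, -4,0,0,0,0,0, -7,0,0,0,0,0, -12,0,0,0,0,0]' >/dev/null; python3 g.py 9 &&
$H '[-10,0,0,0,0,0, -22,0,0,0,0,0, -36,0,0,0,0,0, -52,0,0,0,0,0, -70,0,0,0,0,0]' >/dev/null; python3 g.py 9 &&
$H '[-20,0,0,0,0,0, -42,0,0,0,0,0, -66,0,0,0,0,0, -90,0,0,0,0,0, -110,0,0,0,0,0]' >/dev/null; python3 g.py 9 &&
$H '[-18,0,0,0,0,0, -36,0,0,0,0,0, -50,0,0,0,0,0, -58,0,0,0,0,0, -62,0,0,0,0,0]' >/dev/null; python3 g.py 9
python3 - <<'E'
from h import *
u=np.array([-.157,.9876]);n=np.array([-.9876,-.157]);c=np.array([568.44,106.53])
for k,p,z in [('lid',(300,323),10),('ring',(231,327),28),('vial',(300,160),60),('bracket',(223,167),20),('driver tip',(347,346),8),('driver end',(440,337),20),('gauge',(485,256),20)]:
    w=ray([p],z)[0][:2]; print(k,w.round(),'fix',((w-c)@u).round(),((w-c)@n).round())
im=optics.snapshot('top'); cv2.imwrite('pics/t4.png',cv2.resize(im[160:300,100:400,::-1],None,fx=2.6,fy=2.6,interpolation=cv2.INTER_CUBIC))
E
```

```text
t=18.55 end_x=40.0 lat=0.7 z=26.1 push=0.1 lat=0.5 fz=-1.3 w=17.3
t=19.05 end_x=-32.0 lat=0.5 z=26.3 push=0.0 lat=-0.1 fz=-0.8 w=17.6
t=19.55 end_x=-143.0 lat=0.7 z=26.3 push=-0.6 lat=-0.7 fz=-1.7 w=17.6
t=20.05 end_x=-203.1 lat=0.5 z=26.2 push=-1.5 lat=0.8 fz=-1.0 w=17.7
lid [395. -47.] fix -124.0 195.0
ring [387. 103.] fix 24.0 179.0
vial [753. -47.] fix -181.0 -158.0
bracket [748. 130.] fix -5.0 -182.0
driver tip [ 345. -151.] fix -219.0 262.0
driver end [ 364. -355.] fix -423.0 274.0
gauge [ 543. -462.] fix -558.0 115.0
```

View pics/t4.png

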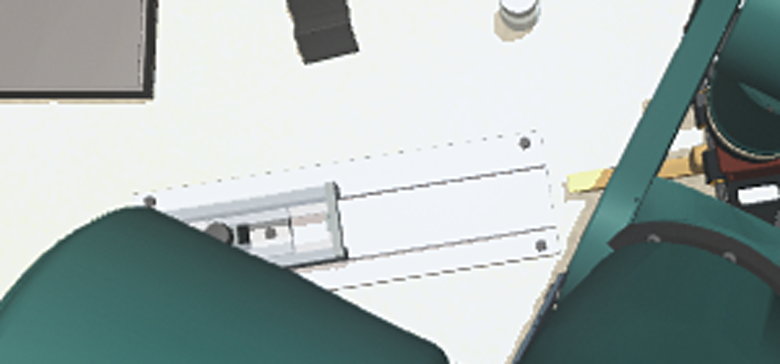

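The specimen stayed home under the guard (trailing edge near zoom (293,232)) and the stick tip is clear of the plate at (567,185). The free strip beside the infeed is at lateral +105, between the plate edge (55) and the lid (157).

```bash
H="python3 -m handwheel"
$H '[0,0,-10,0,0,0, 0,0,-25,0,0,0, 0,0,-45,0,0,0, 0,0,-57,0,0,0, 0,0,-60,0,0,0]' >/dev/null
$H '[20,-13,0,0,0,0, 55,-35,0,0,0,0, 95,-61,0,0,0,0, 135,-87,0,0,0,0, 163,-105,0,0,0,0]' >/dev/null
$H '[0,0,0,0,0,0, 0,0,25,0,0,0, 0,0,45,0,0,0, 0,0,60,0,0,0]' >/dev/null;python3 g.py 9
$H '[0,0,4,0,0,0, 0,0,7,0,0,0, 0,0,9,0,0,0, 0,0,11,0,0,0, 0,0,11,0,0,0]' >/dev/null;python3 g.py 9
```

```text
t=21.50 end_x=-39.7 lat=104.9 z=25.5 push=-0.4 lat=0.6 fz=-1.2 w=16.9
t=22.00 end_x=-39.5 lat=105.1 z=15.5 push=-1.3 lat=0.2 fz=-1.3 w=17.5
```

```bash
H="python3 -m handwheel"
$H '[0,0,0.6,0,0,0, 0,0,0.9,0,0,0, 0,0,0.9,0,0,0]' >/dev/null;python3 g.py 9
$H '[0,0,0,0,0,0, 0,0,0,0,0,0, 0,0,0,0,0,0, 0,0,0,0,0,0, 0,0,0,0,0,0]' 0.45 20 >/dev/null;python3 g.py 9
$H '[0,0,0,0,0,0, 0,0,0,0,0,0, 0,0,0,0,0,0]' >/dev/null;python3 g.py 9
```

```text
t=22.30 end_x=-39.4 lat=105.3 z=14.5 push=0.1 lat=-0.4 fz=-1.5 w=17.9
t=22.80 end_x=-39.3 lat=105.4 z=14.4 push=0.3 lat=-0.4 fz=0.3 w=39.5
t=23.10 end_x=-39.3 lat=105.4 z=14.4 push=-0.6 lat=1.0 fz=0.1 w=39.5
```

```bash
H="python3 -m handwheel"
$H '[0,0,-10,0,0,0, 0,0,-30,0,0,0, 0,0,-65,0,0,0, 0,0,-110,0,0,0, 0,0,-150,0,0,0]' >/dev/null;python3 g.py 9
$H '[-45,0,0,0,0,0, -90,0,0,0,0,0, -135,0,0,0,0,0, -180,0,0,0,0,0, -220,0,0,0,0,0]' >/dev/null
$H '[-40,0,0,0,0,0, -80,0,0,0,0,0, -80,0,0,0,0,0]' >/dev/null; python3 g.py 9
python3 - <<'E'
from h import *
im=optics.snapshot('top')[:,:,::-1].copy(); cv2.imwrite('pics/t5full.png',im)
cv2.imwrite('pics/t5.png',cv2.resize(im[120:360,100:460],None,fx=2.2,fy=2.2,interpolation=cv2.INTER_CUBIC))
E
```

```text
t=23.60 end_x=-39.2 lat=105.6 z=166.8 push=-0.1 lat=-0.3 fz=-0.6 w=39.0
t=24.40 end_x=-344.8 lat=105.8 z=165.1 push=-0.4 lat=0.7 fz=-0.0 w=39.6
```

View pics/t5.png

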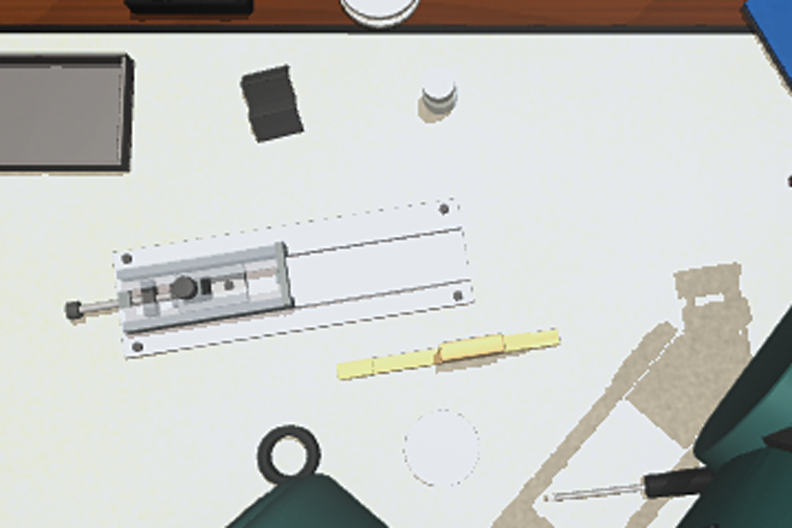

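The stick lies flat beside the fixture and the bystanders look unmoved. One zoom on the guard to check contact, plus a comparison of the knob and stop before and after.

Run:
```python
from h import *
a=cv2.imread('pics/top0.png');b=cv2.imread('pics/t5full.png')
ga,gb=[cv2.cvtColor(i,cv2.COLOR_BGR2GRAY).astype(np.float32) for i in(a,b)]
for k,(r0,r1,c0,c1) in dict(knob=(252,270,124,142),block=(240,268,158,174),ring=(310,345,213,250),bracket=(145,190,205,242),vial=(148,176,286,312),lid=(303,345,280,322),gauge=(240,272,472,498)).items():
    s,resp=cv2.phaseCorrelate(ga[r0:r1,c0:c1].copy(),gb[r0:r1,c0:c1].copy());print(k,np.round(s,2),'px',round(resp,2))
u=np.array([-.157,.9876]);c=np.array([568.44,106.53])
o=[cv2.resize(i[232:282,150:240],None,fx=6,fy=6,interpolation=cv2.INTER_CUBIC) for i in(a,b)]
cv2.imwrite('pics/cmp.png',np.vstack(o))
print('knob px before/after done')
```

```text
knob [-0.01  0.04] px 0.96
block [-0.02  0.01] px 0.96
ring [ 0.07 -0.17] px 0.66
bracket [0.02 0.55] px 0.98
vial [0.52 0.01] px 1.0
lid [0.53 0.48] px 1.0
gauge [-1.49 -3.56] px 0.03
knob px before/after done
```

View pics/cmp.png

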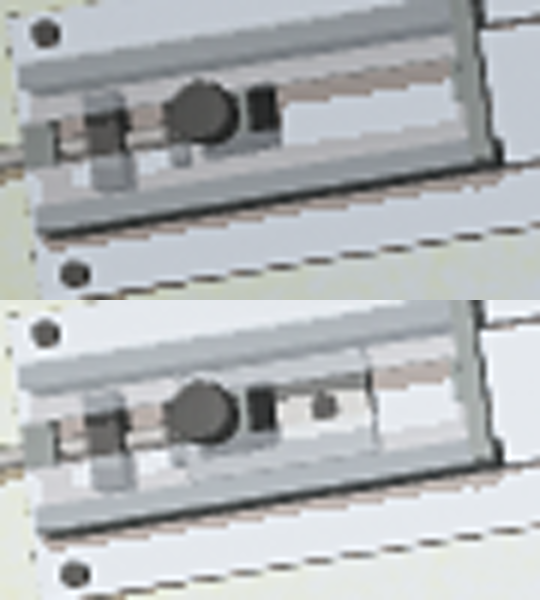

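Run:
```python
from h import *
u=np.array([-.157,.9876]);c=np.array([568.44,106.53])
for X,Y in [(371,412),(190,450),(182,455)]:
    print(((ray([(150+X/6-.4,232+(Y-300)/6-.4)],18)[0][:2]-c)@u).round(1))
from bench import workorder
print(workorder.close_job())
```

```text
46.5
114.8
117.9
the job is handed in; nothing more can be done
None
```

The specimen is home against the stop and the stick is laid flat beside the fixture. I handed the job in at about 24.5 s on the robot's clock, well under the 64 s limit.

**Push:** I slid the specimen under the guard and the spring shoe with the stick tip. The ramp took up to about 14 N and the drag after it was about 6.4 N. Contact with the stop came with the stick end at fixture x ≈ 48 mm. I held 12.5–14 N for about 1.3 s, which is roughly 7 N at the stop, and nothing crept.

**Withdrawal:** I drew the stick straight out and laid it parallel to the fixture near the infeed, handle up, about 105 mm from the centre line.

**Last checks, from the top camera:**
- **Stop:** the stop block and its knob are in the same place as at the start, to within 0.05 pixel (about 0.1 mm).
- **Specimen:** its trailing edge measures 46.5 mm, against 48 mm from the push. Its front edge sits at the nose at about 115–118 mm. That is consistent with touching, but the camera can't confirm contact closer than about 2 mm.
- **Bystanders:** the vial, dish lid, ring and bracket show shifts of 0–0.6 pixel. I take these as measurement error, since the arm never went near them. The gauge block and driver could not be compared: the gauge block match failed, probably because the arm was in the way, and I did not run one for the driver. The arm was not near either of them at their height.

One slip on the way: my force guard had an exit-code bug that stopped the first push sequence early. I fixed it and carried on with no effect on the work.

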